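# Build the tin tower display

### The job

Set up the counter display: build a straight tower of the three food tins on the round wooden plinth, the largest at the bottom, then the middle one, then the smallest on top, each centred on what is beneath it. Stand the slate price tag upright on the oblong plinth, centred and lengthwise along it, and leave the bottle stopper and the foil cutter where they are.

Things in the scene. Friction and masses are not known exactly. Their poses are not given: they have to be found in the camera images.
- large_tin: Closed round flat-topped food tin, bare steel with a brown paper band and a small flat ring pull on the lid: the largest of three alike but for size. 64 mm diameter, 40 mm high, stands upright, about 250 g (varies). Rigid solid cylinder. Origin: centre of its underside; z up; yaw has no meaning.
- middle_tin: Closed round flat-topped food tin, bare steel with a brown paper band and a small flat ring pull on the lid: the middle of three alike but for size. 56 mm diameter, 34 mm high, stands upright, about 170 g (varies). Rigid solid cylinder. Origin: centre of its underside; z up; yaw has no meaning.
- small_tin: Closed round flat-topped food tin, bare steel with a brown paper band and a small flat ring pull on the lid: the smallest of three alike but for size. 44 mm diameter, 30 mm high, stands upright, about 100 g (varies). Rigid solid cylinder. Origin: centre of its underside; z up; yaw has no meaning.
- price_slate: Dark slate price tag upright in a wooden foot, one rigid piece 56 mm high, about 60 g. Foot 22 mm (its x) by 66 mm (its y) by 14 mm high; the slate above is 8 mm thick (x -3 to +5 mm), 60 mm wide along y, up to 56 mm high: pinch it across x. Origin: centre of the foot's underside; y along its length, z up. Either way round will do.
- round_plinth: Low round dark wooden display plinth with a brass line round it, 76 mm diameter, 14 mm high, flat top, fixed to the counter. Origin: centre of its underside; z up. The tin tower stands on its middle.
- oblong_plinth: Low oblong dark wooden display plinth with a brass line round it, 38 mm (its x) by 78 mm (its y), 14 mm high, flat top, fixed to the counter. Origin: centre of its underside; y along its length, z up. The price tag stands on its middle, the tag's y along the plinth's y.
- bottle_stopper: Bystander: loose pear-shaped bottle stopper, brass-yellow below with a cork neck up, 35 mm diameter, 58 mm high, at the left edge of the work. Leave it standing where it is. Origin: centre of its underside.
- foil_knife: Bystander: loose small black U-shaped foil cutter lying flat, 43 by 48 mm, 16 mm high. Leave it where it is. Origin: centre of its underside. (A fixed cork puller 0.63 m tall stands to the right of the work: keep the arm clear of it.)
There are look-alikes about, which are no part of the job. Several things have the shape of the price_slate; the one meant has the colours described above.

How it is judged:
By the outcome, as a careful person would: the job done as asked, in the order asked, and still so for the second after the job is handed in, with the robot touching nothing.
It also fails if it takes over 96 s, if anything falls off the work surface, if the arm or the gripper's body presses on something with over 40 N, if the wrist force passes 120 N, or if a joint passes its speed limit or range.

### The arm

A 6-joint arm with a two-finger parallel gripper is mounted at the origin on the work surface; the furniture and walls round the work are solid. World frame = base frame: x ahead of the robot, y to its left, z up, the work surface at z = 0. Lengths are in m, angles in rad, forces in N, time in s.
With the tool pointing down it reaches from about 0.25 to 0.775 m from the base axis. Payload 4 kg.
Tool frame: the origin (TCP) lies midway between the tips of the shut fingers; the grasp point (between the pads) lies 19 mm behind it (robot.hold_point_z is the distance from the TCP to the grasp point, in m); z points along the fingers, y is the line along which they close (so a half turn about z gives the same grasp; the last joint's range is limited). The gripper opens to 94 mm and grips with 3 to 60 N. Pads are 16 mm wide; open, the fingers measure 119 mm over their backs; the gripper's body (75 mm by 177 mm) begins 78 mm behind the grasp point.
Start: joints at [1.033, 0.087, 1.371, -0, 1.684, -0.103], TCP at [0.232, 0.499, 0.206] pointing down, gripper open.
Joint ranges: [-3.1, 3.1], [-0.76, 2.03], [0.27, 2.55], [-1.08, 4.22], [0.17, 2.65], [-2.57, 2.57]. Speed limits (rad/s): [2.79, 2.79, 3.14, 3.14, 3.14, 3.14].

### API

Orientations are given as [roll, pitch, yaw] about the fixed x, y, z axes, in that order (R = Rz(yaw) Ry(pitch) Rx(roll)).
In Python, from bench import readout, imaging, robot gives the robot as it stands.
- The arm moves only by the tool carry_out, never from a script. Its argument "motion" is text: rows parted by semicolons, each of 7 numbers parted by spaces: the shift along the tool's x, y, z each as a share of 200 mm, from -1 to 1, then the turn, a rotation vector about the tool's x, y, z each as a share of 120 degrees, from -1 to 1, then the opening, from 0 (shut) to 1 (fully open). A call has 1 to 12 rows; each row shifts and turns the commanded pose from where the row before left it, along the tool's axes as they then stand; what a row does not reach is not made up. A row lasts 1/8 s, in which the tool goes at most 62.5 mm and 10.7 degrees, less where a joint would pass 70% of its speed; a pose out of reach is approached as far as the arm can. A call with a number of a shift or a turn outside -1 to 1 is refused whole. A call with a gripper value outside its range is refused whole. The fingers move at their own pace and stop on an object; the grip force is fixed at half the most. Time passes only in rows, so rows that do not move let the fingers close. It gives the time, the measured TCP pose, the force, the opening and the grip force at its end, in the units of the state.
- readout.get_obs(): the state, without advancing time (a new reading comes with each control period).
- imaging.snapshot(name): name is "scene" or "side" or "wrist"; returns a dict with "pixels" (420x560x3 uint8, red, green, blue), "fx", "fy", "cx", "cy" (pixels), "dist_coeffs" ([k1, k2, p1, p2, k3] as OpenCV has them; the pictures are not rectified), "R" (3x3) and "t" (3): a world point X has camera coordinates R X + t. Camera axes: x right, y down, z forward; pixel columns grow to the right and rows downward; lengths in m; the calibration is good to about 2 mm. A picture is of the moment at which its call begins. There is no depth.
- robot.close_job(): hands the job in; it is judged then, once.
The state is a dict: "time": time; "joint_positions": joint angles; "qvel": joint speeds; "joint_torque": joint torques, N m; "tool_pos": TCP position; "ee_rot": TCP orientation; "wrist_force": force on the tool from outside, world axes, zero at the start; "wrist_torque": the same for the moment, N m; "width": finger opening in m; "finger_force": force on a finger pad.
Only numpy, scipy, OpenCV 4.12 (cv2) and the standard library are available. Lean on these libraries where they do the work, as an engineer would, in place of code of your own. Each camera call takes 0.05 s, during which the arm holds its last target. There are 200 camera calls.

## Working session

There is one attempt and no reset: what is moved stays moved. The work goes in short steps, Python scripts to look and compute and a tool call to move; the robot and the scene stay as the last step left them, time stands still between calls to the robot, and variables do not carry over. Pictures are saved under pics/ and viewed, at most 14 in all, crops included, and the job is handed in when it is done.

Besides the shell and the picture viewer there is one more tool, called by a JSON object that holds its "op" and its "data", one argument or row to a line. carry_out: Moves the arm, as the interface text tells. Its arguments: {"type":"object","properties":{"motion":{"type":"string"}},"required":["motion"]}

```bash
mkdir -p pics; ls; cat > h.py <<'E'
import numpy as np, cv2
from bench import readout, imaging, robot
def snap(name,tag):
    s=imaging.snapshot(name); cv2.imwrite(f'pics/{tag}.png',cv2.cvtColor(s['pixels'],cv2.COLOR_RGB2BGR))
    np.savez(f'pics/{tag}.npz',**{k:np.array(v) for k,v in s.items()}); return s
def load(tag): return np.load(f'pics/{tag}.npz')
def ray(tag,u,v):
    s=load(tag); K=np.array([[s['fx'],0,s['cx']],[0,s['fy'],s['cy']],[0,0,1]])
    p=cv2.undistortPoints(np.array([[[u,v]]],float),K,s['dist_coeffs'])[0,0]
    R=s['R'];o=-R.T@s['t'].ravel(); d=R.T@np.array([p[0],p[1],1]); return o,d/np.linalg.norm(d)
def atz(tag,u,v,z):
    o,d=ray(tag,u,v); return o+d*(z-o[2])/d[2]
def tri(*obs):
    A=np.zeros((3,3));b=np.zeros(3)
    for t,u,v in obs:
        o,d=ray(t,u,v);P=np.eye(3)-np.outer(d,d);A+=P;b+=P@o
    x=np.linalg.solve(A,b)
    return x,[float(np.linalg.norm((np.eye(3)-np.outer(d,d))@(x-o))) for o,d in (ray(*q) for q in obs)]
def proj(tag,X):
    s=load(tag); K=np.array([[s['fx'],0,s['cx']],[0,s['fy'],s['cy']],[0,0,1]])
    return cv2.projectPoints(np.array(X,float).reshape(-1,3),cv2.Rodrigues(s['R'])[0],s['t'],K,s['dist_coeffs'])[0][:,0]
def crop(tag,u0,v0,u1,v1,k,out):
    im=cv2.imread(f'pics/{tag}.png')[v0:v1,u0:u1]; cv2.imwrite(f'pics/{out}.png',cv2.resize(im,None,fx=k,fy=k,interpolation=cv2.INTER_CUBIC))
E
python3 - <<'E'
from h import *
np.set_printoptions(precision=4,suppress=True)
ims=[]
for n in('scene','side','wrist'):
    s=snap(n,n+'0'); print(n,s['fx'],s['R'].tolist(),s['t'])
o=readout.get_obs();print(o)
print(robot.hold_point_z)
E
```

```text
pics
scene 541.8050897466426 [[-0.9591501516824444, 0.2827756092807255, 0.008303091198956229], [0.22086431198282885, 0.7668473898865451, -0.6026309287752701], [-0.17677653186974607, -0.5761796902183445, -0.7979768307162792]] [ 0.3889 -0.2798  1.2121]
side 412.7054582422821 [[-0.9857798651409002, -0.16749045733671036, -0.013601624312127268], [-0.0922401286101586, 0.606988378171956, -0.7893395134149563], [0.14046286397752986, -0.7768603835087219, -0.6138062629021568]] [ 0.5336 -0.0824  0.9884]
wrist 317.0822168688342 [[0.421428853550877, 0.9068568187508917, -0.002903735491852839], [0.8720867978627334, -0.404388401242358, 0.275562402976485], [0.2487214071774253, -0.11866225695503511, -0.9612787995092887]] [-0.5489 -0.0289  0.3919]
{'time': 0.15, 'joint_positions': array([ 1.0329,  0.0878,  1.3719, -0.    ,  1.6836, -0.1031]), 'qvel': array([-0.0002, -0.0012, -0.0031, -0.0007, -0.0007,  0.0003]), 'joint_torque': array([  0.001 , -34.0641, -30.2795,   0.0718,   0.0305,  -0.0001]), 'tool_pos': array([0.2315, 0.4985, 0.2046]), 'ee_rot': array([-3.1399, -0.0002,  2.7068]), 'wrist_force': array([ 0.5349, -0.1283,  1.0866]), 'wrist_torque': array([ 0.0022,  0.0133, -0.0099]), 'finger_force': 0.0, 'width': 0.09385402139669526}
0.0188
```

View pics/scene0.png

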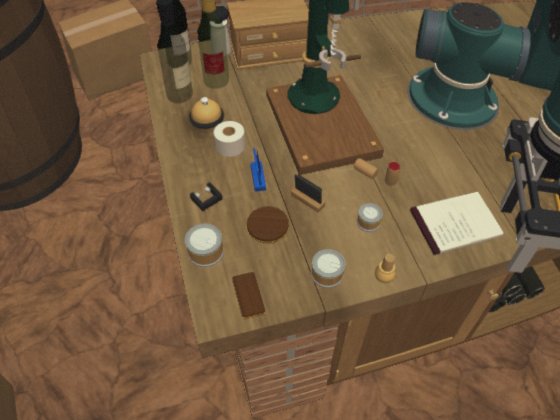

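View pics/side0.png

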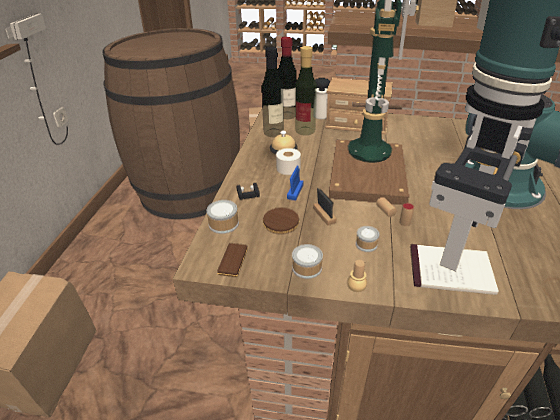

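Scene view candidates:
- Tins: large (204,242), middle (328,266), small (370,216). The white roll at (230,138) is not a tin.
- Tags: dark slate in a wooden foot (308,192), which fits the description. The blue one at (258,172) is a look-alike.
- Plinths: round (268,224), oblong (248,294).

Next, close crops to check these choices.

```bash
python3 - <<'E'
from h import *
crop('scene0',170,140,420,320,3.2,'sc'); crop('side0',190,160,400,300,3.8,'si')
E
```

```text
(no output)
```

View pics/sc.png

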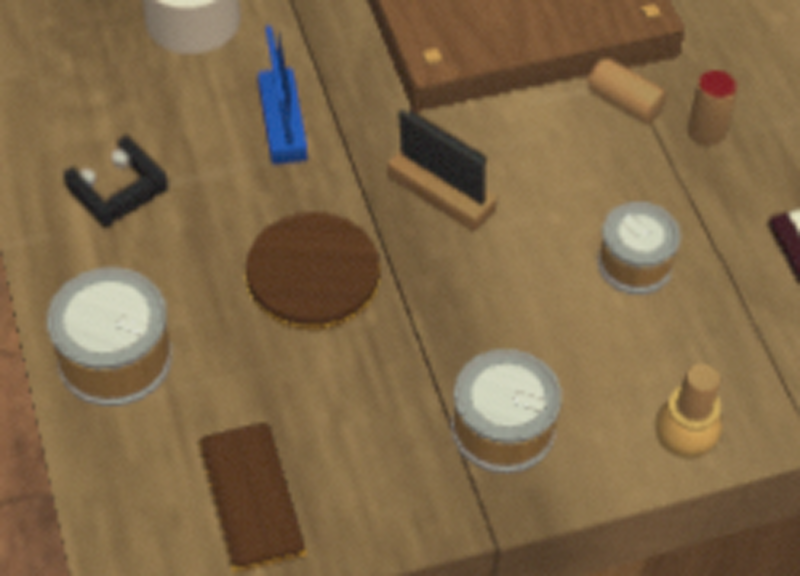

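View pics/si.png

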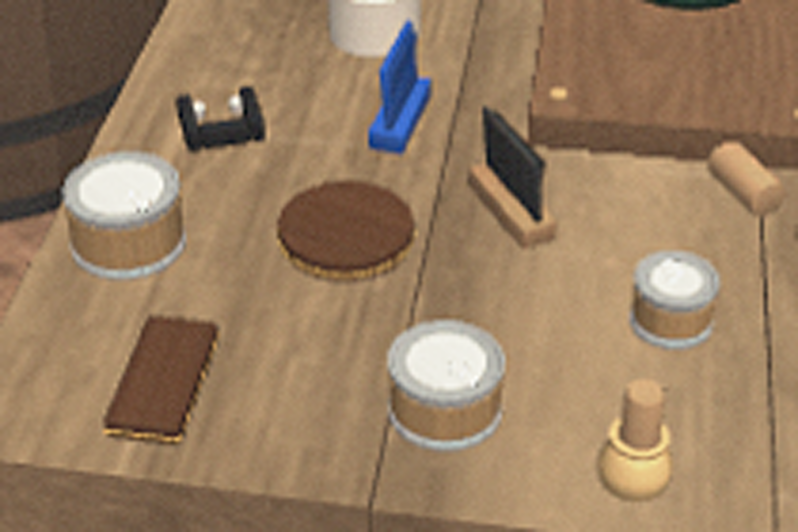

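```bash
cat > m.py <<'E'
from h import *
np.set_printoptions(precision=4,suppress=True)
S=lambda x,y:('scene0',(x+.5)/3.2+169.5,(y+.5)/3.2+139.5)
D=lambda x,y:('side0',(x+.5)/3.8+189.5,(y+.5)/3.8+159.5)
P=dict(large=((108,318),(122,188)),middle=((507,395),(446,360)),small=((641,235),(677,279)),round=((313,264),(347,226)),
 oA=((201,438),(217,322)),oB=((268,424),(150,317)),oC=((303,549),(105,428)),oD=((233,564),(182,433)),
 sA=((401,114),(485,109)),sB=((487,157),(543,160)),fA=((388,160),(470,167)),fB=((472,215),(523,235)),fC=((495,197),(553,220)))
if __name__=='__main__':
  for k,(a,b) in P.items(): x,e=tri(S(*a),D(*b)); print(k,x,np.round(e,4))
E
python3 m.py
```

```text
large [0.6272 0.2623 0.0393] [0.0001 0.0001]
middle [0.4374 0.3638 0.0338] [0. 0.]
small [0.3288 0.2823 0.0297] [0.0002 0.0002]
round [0.5077 0.236  0.0075] [0.001 0.001]
oA [ 0.5822  0.2928 -0.0353] [0.0126 0.0126]
oB [0.5709 0.3718 0.0601] [0.0105 0.0105]
oC [0.5721 0.4419 0.0566] [0.011 0.011]
oD [ 0.5834  0.3682 -0.0465] [0.0126 0.0126]
sA [0.439  0.1801 0.0545] [0.0001 0.0001]
sB [0.403  0.2254 0.056 ] [0.0002 0.0002]
fA [0.4459 0.1782 0.0128] [0.0007 0.0007]
fB [0.4101 0.2268 0.0061] [0.0015 0.0015]
fC [0.395  0.2237 0.0152] [0.0006 0.0006]
```

```bash
cat >> h.py <<'E'
from scipy.spatial.transform import Rotation as Ro
def go(x,y,z,yaw,cur=None):
    "tool-frame shift shares and yaw share to a downward TCP pose, from measured pose (or cur=(x,y,z,yaw))"
    if cur is None:
        o=readout.get_obs(); cur=[*o['tool_pos'],o['ee_rot'][2]]
    c,s=np.cos(cur[3]),np.sin(cur[3]); d=np.array([x,y,z])-cur[:3]
    t=np.array([c*d[0]+s*d[1], s*d[0]-c*d[1], -d[2]])/.2
    w=(yaw-cur[3]+np.pi/2)%np.pi-np.pi/2
    return np.round(t,4), 'dist mm',round(1000*float(np.linalg.norm(d))), 'turn share about z',round(float(-w/(2*np.pi/3)),4),'deg',round(float(np.degrees(w)),1)
E
python3 - <<'E'
from m import *
P2=[((201,438),(150,317)),((268,424),(217,322)),((303,549),(182,433)),((233,564),(105,428))]
c=[]
for a,b in P2: x,e=tri(S(*a),D(*b)); print(x,e);c.append(x)
print('ob',np.mean(c,0)); d=c[3]-c[0]+c[2]-c[1];print('yaw y-axis',np.arctan2(-d[0],d[1]))
for n,p in dict(foil=(118,180),stopper=(690,440),blue=(285,120),puller=(460,-130),boardcorner=(415,100),cyl=(710,120),cork=(625,90)).items(): print(n,atz(*S(*p),.01))
s=load('wrist0'); print('cam',-s['R'].T@s['t']); print('cam axis', s['R'][2])
o=readout.get_obs(); T=Ro.from_euler('xyz',o['ee_rot']).as_matrix(); print('cam in tool',T.T@(-s['R'].T@s['t']-o['tool_pos']), T.T@s['R'][2])
print(go(.52,.27,.28,2.0))
E
```

```text
[0.5946 0.3317 0.0115] [0.0001373709605708645, 0.00013737096057093418]
[0.5585 0.3346 0.0151] [0.00050083936346303, 0.0005008393634632402]
[0.5591 0.4064 0.0072] [0.0007946025631310952, 0.000794602563131106]
[0.5964 0.4057 0.0056] [0.001070788820538411, 0.001070788820538486]
ob [0.5772 0.3696 0.0098]
yaw y-axis -0.016408882746014857
foil [0.6014 0.1459 0.01  ]
stopper [0.3465 0.4044 0.01  ]
blue [0.4951 0.128  0.01  ]
puller [ 0.3208 -0.0616  0.01  ]
boardcorner [0.415  0.1342 0.01  ]
cyl [0.2464 0.1985 0.01  ]
cork [0.2878 0.1614 0.01  ]
cam [0.159  0.5326 0.3831]
cam axis [ 0.2487 -0.1187 -0.9613]
cam in tool [ 0.0801  0.0002 -0.1785] [-0.2757 -0.0012  0.9612]
(array([-1.7897, -0.4283, -0.3771]), 'dist mm', 376, 'turn share about z', 0.3375, 'deg', -40.5)
```

{"op": "carry_out", "data": {
  "motion": "-.256 -.061 -.054 0 0 0 1;-.256 -.061 -.054 0 0 0 1;-.256 -.061 -.054 0 0 0 1;-.256 -.061 -.054 0 0 0 1;-.256 -.061 -.054 0 0 0 1;-.256 -.061 -.054 0 0 0 1;-.256 -.061 -.054 0 0 0 1;0 0 0 0 0 .085 1;0 0 0 0 0 .085 1;0 0 0 0 0 .085 1;0 0 0 0 0 .083 1;0 0 0 0 0 0 1"
}}

```text
time: 1.65
tool_pos: [0.5206, 0.2703, 0.2806]
ee_rot: [-3.141, -0.0, 2.001]
wrist_force: [0.0, -0.1, 0.6]
width: 0.0941
finger_force: 0.0
```

```bash
python3 - <<'E'
from h import *
np.set_printoptions(precision=4,suppress=True)
snap('wrist','w1'); o=readout.get_obs(); print(o['time'],o['tool_pos'],o['ee_rot'],o['joint_positions'])
im=cv2.imread('pics/w1.png'); cv2.imwrite('pics/w1b.png',cv2.resize(im,(800,600),interpolation=cv2.INTER_CUBIC))
E
```

```text
1.7 [0.5207 0.2704 0.2807] [-3.1409 -0.0001  2.0018] [ 0.3823  0.1692  1.1318  0.      1.8413 -0.0487]
```

View pics/w1b.png

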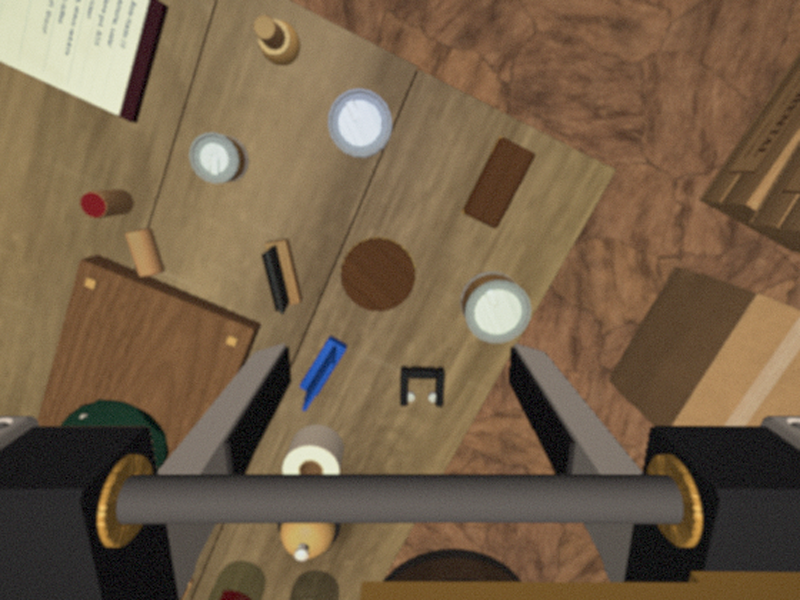

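Wrist view, in 800-wide pixels:
- Large tin lid (498,309), middle (361,122), small (214,158).
- Round plinth (378,274); oblong corners (501,138), (535,154), (499,228), (464,213).
- Dark slate about (276,275), foil cutter (422,386).

Next, a close crop of the slate and plinths, plus triangulation across the three views.

```bash
cat >> m.py <<'E'
W=lambda x,y:('w1',(x+.5)*.7-.5,(y+.5)*.7-.5)
E
python3 - <<'E'
from m import *
for k,(a,b,c) in dict(large=((108,318),(122,188),(498,309)),middle=((507,395),(446,360),(361,122)),small=((641,235),(677,279),(214.5,158)),round=((313,264),(347,226),(378,274))).items():
    x,e=tri(S(*a),D(*b),W(*c)); y,f=tri(S(*a),W(*c)); print(k,x,np.round(e,4),'scene+wrist',y,np.round(f,4))
cs=[(501,138),(535,154),(499,228),(464,213)]
q=np.array([atz(*W(*c),.014) for c in cs]); print(q,q.mean(0)); d=q[2]-q[1]+q[3]-q[0]; print('ob yaw',np.arctan2(-d[0],d[1])%np.pi)
for a,c in zip(P2:=[(268,424),(201,438),(233,564),(303,549)],[0]*4): pass
print('round@14',atz(*W(378,274),.014),atz(*S(313,264),.014),atz(*D(347,226),.014))
crop('w1',150,145,400,330,3.2,'w1c')
E
```

```text
large [0.6272 0.2641 0.0411] [0.0004 0.0008 0.0007] scene+wrist [0.6274 0.2647 0.0426] [0. 0.]
middle [0.4384 0.3645 0.0346] [0.0008 0.001  0.0017] scene+wrist [0.4392 0.3649 0.0362] [0.0011 0.0011]
small [0.3292 0.2814 0.0284] [0.0008 0.0008 0.0015] scene+wrist [0.3294 0.2814 0.0278] [0.0011 0.0011]
round [0.5085 0.2401 0.0114] [0.0018 0.0015 0.0017] scene+wrist [0.5093 0.2426 0.0182] [0.0004 0.0004]
[[0.5612 0.407  0.014 ]
 [0.5968 0.4077 0.014 ]
 [0.5988 0.3329 0.014 ]
 [0.5611 0.3316 0.014 ]] [0.5795 0.3698 0.014 ]
ob yaw 0.012756689065134719
round@14 [0.5099 0.2415 0.014 ] [0.5082 0.2398 0.014 ] [0.5067 0.2452 0.014 ]
```

View pics/w1c.png

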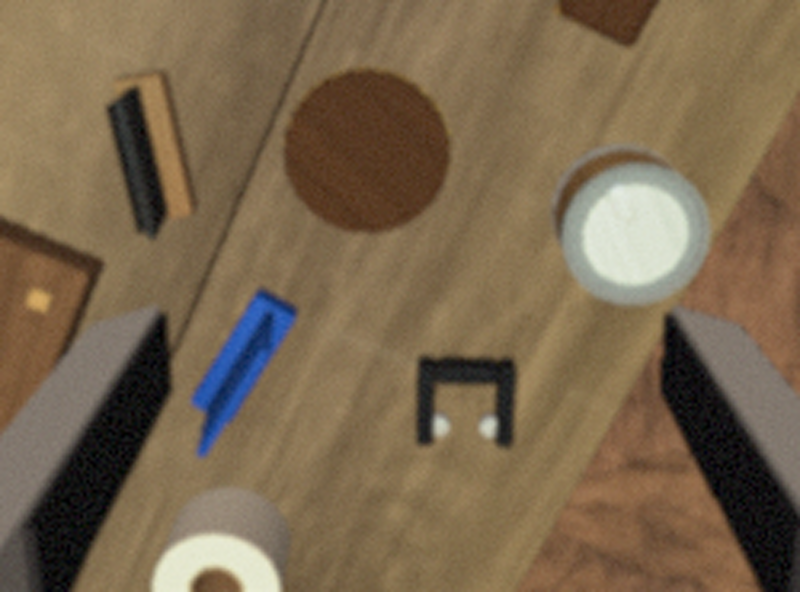

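Slate confirmed: dark plate in a wooden foot, at about (150,160) in the crop. Round plinth is at about (368,150). Next I hover over the large tin.

```bash
python3 - <<'E'
from m import *
print(go(.6273,.264,.16,1.5708))
print('wrist large@.04',atz(*W(498,309),.04),'mid',atz(*W(361,122),.034),'small',atz(*W(214.5,158),.03))
E
```

```text
(array([-0.2516,  0.4711,  0.6034]), 'dist mm', 161, 'turn share about z', 0.2058, 'deg', -24.7)
wrist large@.04 [0.6283 0.2642 0.04  ] mid [0.4401 0.3647 0.034 ] small [0.3314 0.2817 0.03  ]
```

{"op": "carry_out", "data": {
  "motion": "-.084 .157 .201 0 0 0 1;-.084 .157 .201 0 0 0 1;-.084 .157 .201 0 0 0 1;0 0 0 0 0 .0686 1;0 0 0 0 0 .0686 1;0 0 0 0 0 .0686 1;0 0 0 0 0 0 1;0 0 0 0 0 0 1"
}}

```text
time: 2.7
tool_pos: [0.6273, 0.2637, 0.1604]
ee_rot: [-3.141, 0.0, 1.571]
wrist_force: [1.0, 0.5, -0.2]
width: 0.094
finger_force: 0.0
```

```bash
python3 - <<'E'
from m import *
s=snap('wrist','w2'); o=readout.get_obs(); print(o['time'],o['tool_pos'],o['ee_rot'],proj('w2',[.627,.264,.04]))
E
```

```text
2.75 [0.6273 0.2637 0.1604] [-3.1415 -0.      1.5704] [[278.8729 203.2018]]
```

View pics/w2.png

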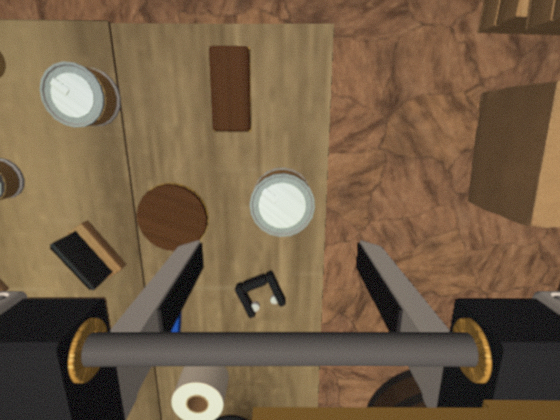

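{"op": "carry_out", "data": {
  "motion": ".0 0 .254 0 0 0 1;0 0 .254 0 0 0 1;0 0 .254 0 0 0 1;0 0 0 0 0 0 1;0 0 0 0 0 0 0;0 0 0 0 0 0 0;0 0 0 0 0 0 0;0 0 0 0 0 0 0;0 0 0 0 0 0 0;0 0 0 0 0 0 0;0 0 -.05 0 0 0 0;0 0 -.3 0 0 0 0"
}}

```text
time: 4.25
tool_pos: [0.6223, 0.2621, 0.0711]
ee_rot: [-3.126, 0.005, 1.568]
wrist_force: [1.2, 0.3, -1.5]
width: 0.0634
finger_force: 30.0
```

```bash
python3 - <<'E'
from m import *
print({k:np.round(v,4) for k,v in readout.get_obs().items() if k in('tool_pos','ee_rot','width','finger_force')})
print(go(.509,.2415,.14,np.pi/2)); print('wrist w2 large',atz('w2',282,204.5,.04),'round',atz('w2',172,217,.014))
s=snap('wrist','w3');snap('scene','s3');snap('side','d3')
a=cv2.imread('pics/w3.png')[150:390,180:380]; b=cv2.imread('pics/s3.png')[150:330,150:350];c=cv2.imread('pics/d3.png')[120:300,180:380]
f=lambda i:cv2.resize(i,(400,int(i.shape[0]*2)),interpolation=cv2.INTER_CUBIC)
o=np.zeros((600,800,3),np.uint8);A=f(a);o[:480,:400]=A;B=f(b);o[:300,400:]=B[:300];C=f(c);o[300:600,400:]=C[:300];cv2.imwrite('pics/m3.png',o)
E
```

```text
{'tool_pos': array([0.6223, 0.2621, 0.0711]), 'ee_rot': array([-3.126 ,  0.0049,  1.5679]), 'finger_force': np.float64(29.9976), 'width': np.float64(0.0634)}
(array([-0.1047, -0.5663, -0.3445]), 'dist mm', 134, 'turn share about z', -0.0014, 'deg', 0.2)
wrist w2 large [0.6301 0.2627 0.04  ] round [0.5121 0.2416 0.014 ]
```

View pics/m3.png

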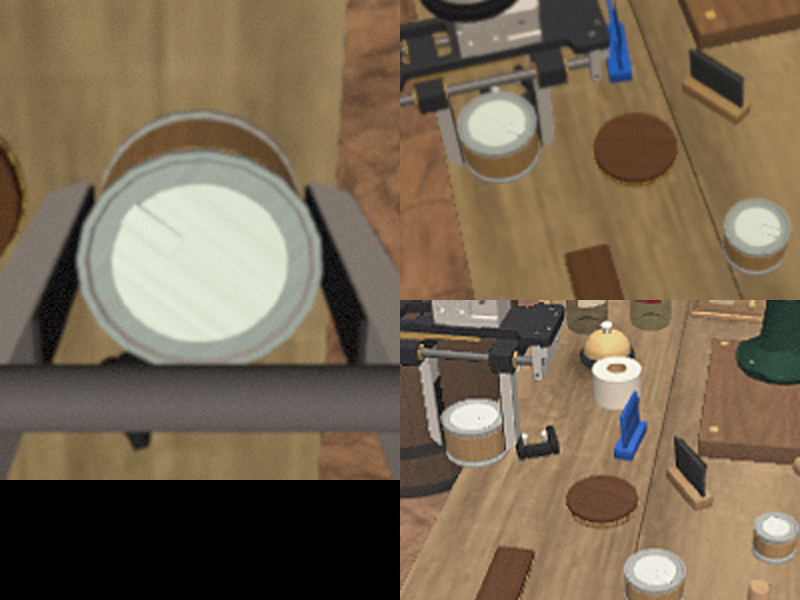

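Large tin is held (width 63 mm, 30 N), with its lid centred between the fingers. Next I carry it above the round plinth.

{"op": "carry_out", "data": {
  "motion": "-.035 0 -.115 0 0 0 0;-.035 -.19 -.115 0 0 0 0;-.035 -.19 -.115 0 0 0 0;0 -.19 0 0 0 0 0;0 0 0 0 0 0 0;0 0 0 0 0 0 0;0 0 0 0 0 0 0"
}}

```text
time: 5.28
tool_pos: [0.5139, 0.2429, 0.1462]
ee_rot: [-3.141, 0.0, 1.567]
wrist_force: [-0.0, 0.2, -1.9]
width: 0.0637
finger_force: 30.0
```

```bash
cat > look.py <<'E'
from m import *
import sys
def mosaic(tag,wr=None,sc=(190,150),si=(200,150)):
    "wrist left, scene top right, side bottom right"
    o=np.zeros((600,800,3),np.uint8)
    for n,(x,y,w,h),p in (('wrist',(*(wr or (180,130)),200,300),(0,0)),('scene',(*sc,200,150),(400,0)),('side',(*si,200,150),(400,300))):
        snap(n,n+tag); i=cv2.imread(f'pics/{n}{tag}.png')[y:y+h,x:x+w]; i=cv2.resize(i,None,fx=2,fy=2,interpolation=cv2.INTER_CUBIC)
        o[p[1]:p[1]+i.shape[0],p[0]:p[0]+i.shape[1]]=i
    cv2.imwrite(f'pics/m{tag}.png',o[:600])
    ob=readout.get_obs(); print(ob['time'],ob['tool_pos'],ob['ee_rot'],ob['width'],ob['wrist_force'])
E
python3 - <<'E'
from look import *
mosaic('4')
print(go(.5095,.2415,.14,np.pi/2))
p=readout.get_obs()['tool_pos']; print(proj('wrist4',[p[0],p[1],p[2]+.032]))
E
```

```text
5.425 [0.5139 0.2429 0.1466] [-3.141   0.0002  1.5674] 0.06334005093600517 [-0.1546  0.0367 -2.0114]
(array([-0.0071, -0.0222,  0.0328]), 'dist mm', 8, 'turn share about z', -0.0016, 'deg', 0.2)
[[278.5974 280.9557]]
```

View pics/m4.png

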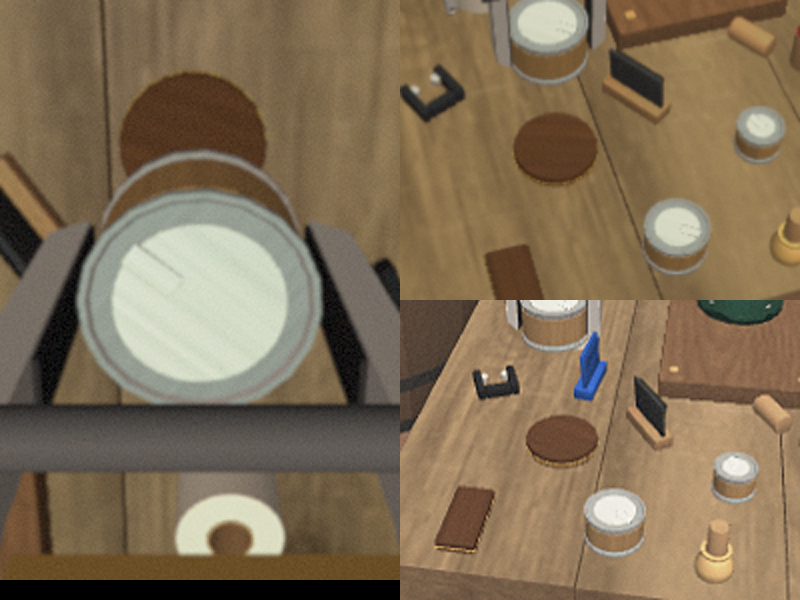

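```bash
python3 - <<'E'
from look import *
z=.1466+.032
print('tin wrist',atz('wrist4',279.7,278.3,z),'scene',atz('scene4',263.7,160.7,z))
for t,u,v in (('wrist4',276.2,0),('scene4',267.3,223.8),('side4',280.8,219.2)):
    print('plinth',t,atz(t,u,v or 203,.014))
# colour-fit the round plinth top in each view: min-error circle fit of dark-brown mask outline
from scipy.optimize import least_squares
th=np.linspace(0,2*np.pi,120)
for t,c,box in (('scene4',(267,224),34),('side4',(281,219),32),('w2',(172,217),48),('w1',(264,192),40)):
    im=cv2.imread(f'pics/{t}.png'); im=cv2.GaussianBlur(im,(3,3),0)
    ref=im[c[1]-5:c[1]+6,c[0]-5:c[0]+6].reshape(-1,3).mean(0)
    m=(np.linalg.norm(im.astype(float)-ref,axis=2)<28).astype(np.uint8); b=np.zeros_like(m); b[c[1]-box:c[1]+box,c[0]-box:c[0]+box]=1; m=cv2.morphologyEx(m*b,cv2.MORPH_OPEN,np.ones((5,5)))
    k=max(cv2.findContours(m,0,1)[0],key=cv2.contourArea)
    pts=np.array([atz(t,*q,.014)[:2] for q in k[:,0].astype(float)])
    r=least_squares(lambda p:np.hypot(*(pts-p[:2]).T)-p[2],[.509,.241,.038],loss='soft_l1',f_scale=.001); print(t,r.x, np.abs(r.fun).mean())
E
```

```text
tin wrist [0.5145 0.2444 0.1786] scene [0.5121 0.2421 0.1786]
plinth wrist4 [0.5107 0.2402 0.014 ]
plinth scene4 [0.5094 0.2433 0.014 ]
plinth side4 [0.5069 0.2455 0.014 ]
scene4 [0.5097 0.2428 0.0376] 0.0007679075098902508
side4 [0.5075 0.2451 0.0377] 0.0010853296838623599
w2 [0.5114 0.2411 0.0367] 0.0013050323214735058
w1 [0.5099 0.2404 0.0361] 0.0003810354801714403
```

{"op": "carry_out", "data": {
  "motion": "-.0045 -.017 .191 0 0 0 0;0 0 .191 0 0 0 0;0 0 .191 0 0 0 0;0 0 0 0 0 0 0;0 0 0 0 0 0 0;0 0 0 0 0 0 0"
}}

```text
time: 6.18
tool_pos: [0.5118, 0.2428, 0.0351]
ee_rot: [3.137, -0.002, 1.568]
wrist_force: [-0.5, -0.1, -2.5]
width: 0.0635
finger_force: 30.0
```

```bash
python3 - <<'E'
from look import *
mosaic('5')
i=cv2.imread('pics/scene5.png')[180:260,200:310];j=cv2.imread('pics/side5.png')[170:250,225:335]
cv2.imwrite('pics/m5z.png',cv2.resize(np.vstack([i,j]),None,fx=3.6,fy=3.6,interpolation=cv2.INTER_CUBIC))
E
```

```text
6.325 [0.5109 0.2425 0.0342] [ 3.1388 -0.0011  1.5679] 0.06364399873447565 [-0.1599  0.2878 -1.0332]
```

View pics/m5z.png

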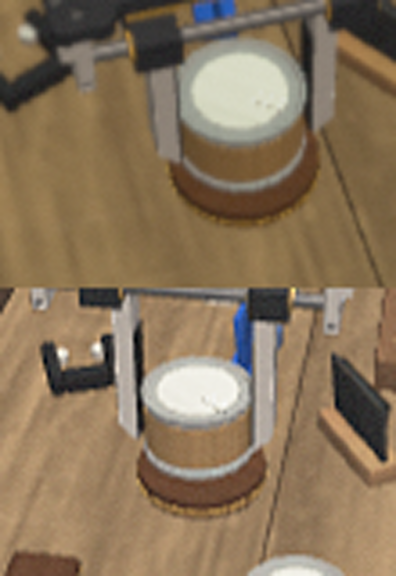

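```bash
python3 - <<'E'
from look import *
print(atz('scene5',267.4,205.3,.0662),'plinth .5096 .2429'); print(atz('side5',279.3,198.2,.0662),'plinth .5073 .2451'); print(readout.get_obs()['tool_pos'])
E
```

```text
[0.5082 0.2427 0.0662] plinth .5096 .2429
[0.5093 0.2437 0.0662] plinth .5073 .2451
[0.5109 0.2425 0.0342]
```

{"op": "carry_out", "data": {
  "motion": "0.002 0 .028 0 0 0 0;0 0 .027 0 0 0 0;0 0 0 0 0 0 0;0 0 0 0 0 0 0;0 0 0 0 0 0 0"
}}

```text
time: 6.95
tool_pos: [0.51, 0.2427, 0.0228]
ee_rot: [3.141, -0.0, 1.568]
wrist_force: [-2.4, -0.8, 4.8]
width: 0.0637
finger_force: 30.0
```

{"op": "carry_out", "data": {
  "motion": "0 0 0 0 0 0 .82;0 0 0 0 0 0 .82;0 0 0 0 0 0 .82;0 0 -.06 0 0 0 .82;0 0 -.25 0 0 0 .82;0 0 -.25 0 0 0 .82;0 0 0 0 0 0 1;0 0 0 0 0 0 1"
}}

```text
time: 7.95
tool_pos: [0.5098, 0.2425, 0.1336]
ee_rot: [3.141, -0.0, 1.568]
wrist_force: [-0.2, -0.4, -0.6]
width: 0.0923
finger_force: 0.0
```

```bash
cat > circ.py <<'E'
from look import *
from scipy.optimize import least_squares
def circ(tag,u,v,z,R,n=90,band=.25):
    "refine the centre of a horizontal circle of radius R at height z: strongest edges along radial lines, then fit"
    g=cv2.GaussianBlur(cv2.imread(f'pics/{tag}.png'),(3,3),0).astype(float); c=atz(tag,u,v,z)[:2]
    for it in range(4):
        pts=[]; rr=np.linspace(R*(1-band),R*(1+band),60); b=band if it<2 else band/2; rr=np.linspace(R*(1-b),R*(1+b),60)
        for a in np.linspace(0,2*np.pi,n,endpoint=False):
            X=np.c_[c[0]+rr*np.cos(a),c[1]+rr*np.sin(a),np.full(60,z)]; q=proj(tag,X).astype(np.float32)
            s=cv2.remap(g,q[:,0],q[:,1],cv2.INTER_LINEAR)[:,0] if 0 else np.array([cv2.remap(g,q[:,:1].copy(),q[:,1:].copy(),cv2.INTER_LINEAR)]).reshape(60,3)
            e=np.linalg.norm(s[6:]-s[:-6],axis=1); k=e.argmax()
            if e[k]>25: pts.append(X[k+3,:2])
        pts=np.array(pts); r=least_squares(lambda p:np.hypot(*(pts-p[:2]).T)-p[2],[*c,R],loss='soft_l1',f_scale=.0007); c=r.x[:2]
    return np.round(r.x,4),len(pts),round(float(np.median(np.abs(r.fun))),5)
E
python3 - <<'E'
from circ import *
mosaic('6',wr=(180,80),sc=(190,150),si=(200,150))
print(go(.439,.3645,.16,np.pi/2))
for t,tp in (('scene6',[.51,.243,.054]),('side6',[.51,.243,.054]),('wrist6',[.51,.243,.054])):
    u,v=proj(t,tp)[0]; print(t,(u,v),'lid',circ(t,u,v,.054,.032))
for t in('scene4','side4','w1','w2'):
    print(t,'plinth',circ(t,*proj(t,[.5095,.2425,.014])[0],.014,.038))
for t in('scene6','side6','wrist6'):
    print(t,'mid',circ(t,*proj(t,[.439,.3645,.034])[0],.034,.028),'small',circ(t,*proj(t,[.3295,.2815,.03])[0],.03,.022))
E
```

```text
8.1 [0.5088 0.2421 0.1315] [-3.1381  0.0012  1.5679] 0.09428114929463496 [-0.1998  0.2535  0.1058]
(array([ 0.6108, -0.3509, -0.1426]), 'dist mm', 144, 'turn share about z', -0.0014, 'deg', 0.2)Traceback (most recent call last):
  File "<stdin>", line 5, in <module>
  File "circ.py", line 13, in circ
    pts=np.array(pts); r=least_squares(lambda p:np.hypot(*(pts-p[:2]).T)-p[2],[*c,R],loss='soft_l1',f_scale=.0007); c=r.x[:2]
                         ~~~~~~~~~~~~~^^^^^^^^^^^^^^^^^^^^^^^^^^^^^^^^^^^^^^^^^^^^^^^^^^^^^^^^^^^^^^^^^^^^^^^^^^^^
    return func(*args, **kwargs)
    vector_fun = VectorFunction(
        fun_wrapped,
    ...<6 lines>...
        workers=workers
    )
    self._update_fun()
    ~~~~~~~~~~~~~~~~^^
    self.f = self.fun_wrapped(xp_copy(self.x))
             ~~~~~~~~~~~~~~~~^^^^^^^^^^^^^^^^^
    return np.atleast_1d(self.fun(x))
                         ~~~~~~~~^^^
    return self.f(x, *self.args, **self.kwargs)
           ~~~~~~^^^^^^^^^^^^^^^^^^^^^^^^^^^^^^
  File "circ.py", line 13, in <lambda>
    pts=np.array(pts); r=least_squares(lambda p:np.hypot(*(pts-p[:2]).T)-p[2],[*c,R],loss='soft_l1',f_scale=.0007); c=r.x[:2]
                                                           ~~~^~~~~~
ValueError: operands could not be broadcast together with shapes (0,) (2,)
```

View pics/m6.png

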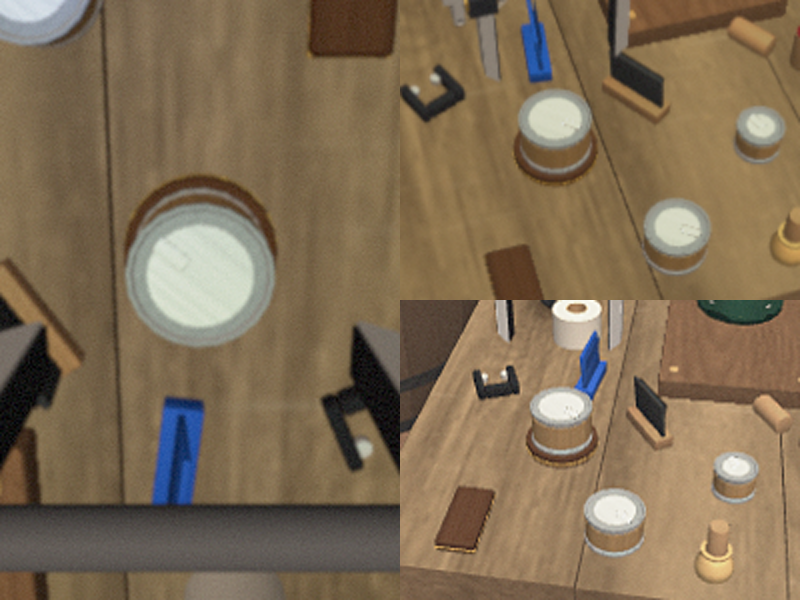

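The large tin stands on the round plinth: lid at (200,273) in the wrist crop, with an even rim of plinth around it. I've viewed 11 pictures, so from here I'll mostly measure by code.

```bash
cat > circ.py <<'E'
from look import *
from scipy.optimize import least_squares
from scipy.ndimage import map_coordinates
def circ(tag,u,v,z,R,band=.2,th=20):
    "centre of a horizontal circle of known radius R at height z: maximise the mean edge strength over the projected circle, then refine"
    im=cv2.GaussianBlur(cv2.imread(f'pics/{tag}.png'),(3,3),0).astype(float); c=atz(tag,u,v,z)[:2]
    for it,b in enumerate((band,band,.12,.12,.12)):
        pts=[]; rr=np.linspace(R*(1-b),R*(1+b),60)
        for a in np.linspace(0,2*np.pi,90,endpoint=False):
            X=np.c_[c[0]+rr*np.cos(a),c[1]+rr*np.sin(a),np.full(60,z)]; q=proj(tag,X)
            s=np.stack([map_coordinates(im[...,i],[q[:,1],q[:,0]],order=1,mode='nearest') for i in range(3)],1)
            e=np.linalg.norm(s[8:]-s[:-8],axis=1); k=e.argmax()
            if e[k]>th: pts.append(X[k+4,:2])
        if len(pts)<15: return 'few',len(pts)
        pts=np.array(pts); r=least_squares(lambda p:np.hypot(*(pts-p).T)-R,c,loss='soft_l1',f_scale=.0005); c=r.x
    return np.round(c,4),len(pts),round(float(np.median(np.abs(r.fun))),5)
E
cat > c6.py <<'E'
from circ import *
for t in('scene6','side6','wrist6'): print(t,'large',circ(t,*proj(t,[.51,.243,.054])[0],.054,.032))
for t in('scene4','side4','w1','w2'): print(t,'plinth',circ(t,*proj(t,[.5095,.2425,.014])[0],.014,.038))
for t in('scene6','side6','w1'): print(t,'mid',circ(t,*proj(t,[.439,.3645,.034])[0],.034,.028),'small',circ(t,*proj(t,[.3295,.2815,.03])[0],.03,.022))
E
python3 c6.py
```

```text
scene6 large (array([0.5083, 0.24  ]), 34, 0.00027)
side6 large (array([0.5084, 0.2401]), 36, 0.00042)
wrist6 large (array([0.5103, 0.2403]), 90, 0.00019)
scene4 plinth (array([0.5096, 0.2431]), 20, 0.00039)
side4 plinth (array([0.5076, 0.2451]), 40, 0.00052)
w1 plinth (array([0.5099, 0.2403]), 84, 0.00069)
w2 plinth (array([0.5122, 0.2404]), 85, 0.00042)
scene6 mid (array([0.437 , 0.3638]), 16, 0.00021) small ('few', 0)
side6 mid (array([0.4373, 0.3631]), 27, 0.00032) small ('few', 0)
w1 mid (array([0.4392, 0.3637]), 67, 0.00028) small (array([0.3306, 0.2816]), 26, 0.00016)
```

```bash
sed -i 's/band=.2,th=20)/band=.2,th=20,ang=(0,2*np.pi))/; s/np.linspace(0,2\*np.pi,90,endpoint=False)/np.linspace(*ang,90,endpoint=False)/' circ.py
python3 - <<'E'
from circ import *
# wrist image top = +y: upper arc of plinth, visible beyond the tin
print('wrist6 plinth',circ('wrist6',*proj('wrist6',[.5103,.2403,.014])[0],.014,.038,.08,12,(.25,np.pi-.25)))
# scene/side: the plinth's near (+y) arc of the TOP edge and of the bottom edge at z=0
for t in('scene6','side6'): print(t,'bottom',circ(t,*proj(t,[.509,.241,.0])[0],0,.038,.08,12,(.4,np.pi-.4)))
for t in('scene6','side6'): print(t,'tin base',circ(t,*proj(t,[.509,.241,.014])[0],.014,.032,.06,12,(.4,np.pi-.4)))
# mid and small with lower threshold
for t in('scene6','side6','w1'): print(t,circ(t,*proj(t,[.3295,.2815,.03])[0],.03,.022,.2,8))
E
```

```text
wrist6 plinth (array([0.5105, 0.2397]), 90, 0.00039)
scene6 bottom ('few', 7)
side6 bottom ('few', 7)
scene6 tin base (array([0.5079, 0.2392]), 90, 0.00032)
side6 tin base (array([0.5087, 0.2388]), 90, 0.00034)
scene6 (array([0.3278, 0.2809]), 69, 0.00039)
side6 (array([0.3289, 0.2813]), 72, 0.00063)
w1 (array([0.3303, 0.2815]), 90, 0.00031)
```

Tin against plinth in the same wrist view: (.5103,.2403) and (.5105,.2397), so it is centred to within 1 mm. Now the middle tin.

{"op": "carry_out", "data": {
  "motion": ".203 -.116 0 0 0 0 1;.203 -.116 0 0 0 0 1;.203 -.116 0 0 0 -.001 1;0 0 0 0 0 0 1;0 0 0 0 0 0 1;0 0 0 0 0 0 1"
}}

```text
time: 8.85
tool_pos: [0.4411, 0.3634, 0.1329]
ee_rot: [-3.141, 0.001, 1.568]
wrist_force: [-0.0, -0.3, -1.1]
width: 0.0942
finger_force: 0.0
```

```bash
python3 - <<'E'
from circ import *
snap('wrist','w7'); p=readout.get_obs()['tool_pos']; print(p)
print(circ('w7',*proj('w7',[.439,.3638,.034])[0],.034,.028,.2,15)); print(go(.439,.3638,.008,np.pi/2))
E
```

```text
[0.4413 0.3634 0.1331]
(array([0.4391, 0.3636]), 90, 0.00017)
(array([ 0.0018, -0.0113,  0.6257]), 'dist mm', 125, 'turn share about z', -0.0012, 'deg', 0.1)
```

{"op": "carry_out", "data": {
  "motion": ".001 -.011 .21 0 0 0 1;0 0 .21 0 0 0 1;0 0 .205 0 0 0 1;0 0 0 0 0 0 1;0 0 0 0 0 0 0;0 0 0 0 0 0 0;0 0 0 0 0 0 0;0 0 0 0 0 0 0;0 0 0 0 0 0 0;0 0 0 0 0 0 0;0 0 0 0 0 0 0"
}}

```text
time: 10.28
tool_pos: [0.4389, 0.3651, 0.0094]
ee_rot: [3.14, -0.001, 1.57]
wrist_force: [-1.3, -0.3, 6.1]
width: 0.0554
finger_force: 30.0
```

{"op": "carry_out", "data": {
  "motion": "0 0 -.05 0 0 0 0;0 0 -.25 0 0 0 0;0 0 -.25 0 0 0 0;0 0 0 0 0 0 0;-.15 .09 0 0 0 0 0;-.15 .09 0 0 0 0 0;-.15 .09 0 0 0 0 0;-.16 .085 0 0 0 0 0;0 0 0 0 0 0 0;0 0 0 0 0 0 0;0 0 0 0 0 0 0"
}}

```text
time: 11.65
tool_pos: [0.5085, 0.2434, 0.1177]
ee_rot: [-3.14, 0.0, 1.571]
wrist_force: [-0.6, 0.1, -1.8]
width: 0.0557
finger_force: 30.0
```

```bash
cat > chk.py <<'E'
from circ import *
def chk(tag,h,R):
    "held tin: h = lid height above TCP"
    p=readout.get_obs()['tool_pos']; print('TCP',p)
    for n in('scene','side','wrist'):
        t=n+tag; snap(n,t); X=[p[0]-.001,p[1]-.001,p[2]+h]; print(n,circ(t,*proj(t,X)[0],X[2],R,.15,12))
E
python3 -c "
from chk import *
chk('8',.0246,.028); print(go(.51,.241,.0675,np.pi/2))"
```

```text
TCP [0.5085 0.2434 0.1177]
scene (array([0.5062, 0.2413]), 83, 0.00051)
side (array([0.5081, 0.2414]), 80, 0.00113)
wrist (array([0.5092, 0.242 ]), 90, 0.00017)
(array([-0.0122,  0.0053,  0.2544]), 'dist mm', 51, 'turn share about z', 0.0003, 'deg', -0.0)
```

{"op": "carry_out", "data": {
  "motion": "-.007 .0065 .11 0 0 0 0;0 0 .11 0 0 0 0;0 0 0 0 0 0 0;0 0 0 0 0 0 0;0 0 0 0 0 0 0;0 0 0 0 0 0 0"
}}

```text
time: 12.55
tool_pos: [0.5113, 0.2415, 0.0756]
ee_rot: [3.14, -0.001, 1.57]
wrist_force: [-0.4, -0.5, -1.4]
width: 0.0555
finger_force: 30.0
```

```bash
python3 -c "
from chk import *
chk('9',.0246,.028)"
```

```text
TCP [0.5113 0.2415 0.0756]
scene (array([0.5089, 0.2394]), 84, 0.00056)
side (array([0.5097, 0.2402]), 68, 0.00102)
wrist (array([0.5113, 0.2404]), 90, 0.00028)
```

{"op": "carry_out", "data": {
  "motion": ".001 -.005 .02 0 0 0 0;0 0 .02 0 0 0 0;0 0 .015 0 0 0 0;0 0 0 0 0 0 0;0 0 0 0 0 0 0;0 0 0 0 0 0 0"
}}

```text
time: 13.45
tool_pos: [0.5097, 0.2415, 0.0634]
ee_rot: [-3.142, -0.0, 1.57]
wrist_force: [-0.3, -0.3, -1.5]
width: 0.0555
finger_force: 30.0
```

{"op": "carry_out", "data": {
  "motion": "0 0 .006 0 0 0 0;0 0 0 0 0 0 0;0 0 0 0 0 0 0"
}}

```text
time: 13.82
tool_pos: [0.5097, 0.2415, 0.0633]
ee_rot: [3.141, -0.0, 1.57]
wrist_force: [-3.8, -1.2, 5.7]
width: 0.0555
finger_force: 30.0
```

Contact. I release, rise and head for the small tin.

{"op": "carry_out", "data": {
  "motion": "0 0 0 0 0 0 .75;0 0 0 0 0 0 .75;0 0 0 0 0 0 .75;0 0 -.06 0 0 0 .75;0 0 -.2 0 0 0 .75;0 0 -.2 0 0 0 .75;0 0 0 0 0 0 1;0 0 0 0 0 0 1"
}}

```text
time: 14.82
tool_pos: [0.5094, 0.2414, 0.1539]
ee_rot: [-3.141, 0.0, 1.57]
wrist_force: [0.1, -0.3, -0.3]
width: 0.0869
finger_force: 0.0
```

```bash
python3 - <<'E'
from circ import *
for n in('scene','side','wrist'):
    t=n+'10'; snap(n,t); print(n,'mid',circ(t,*proj(t,[.509,.2405,.088])[0],.088,.028,.2,12),'large',circ(t,*proj(t,[.509,.2405,.054])[0],.054,.032,.1,12))
print(readout.get_obs()['tool_pos'],go(.3305,.2815,.1554,np.pi/2))
E
```

```text
scene mid (array([0.5077, 0.2394]), 83, 0.0004) large (array([0.5083, 0.2407]), 65, 0.00033)
side mid (array([0.5079, 0.2401]), 64, 0.00063) large (array([0.5074, 0.2421]), 59, 0.00092)
wrist mid (array([0.5099, 0.2402]), 88, 0.00017) large (array([0.5102, 0.2404]), 88, 0.00033)
[0.5087 0.2411 0.1523] (array([ 0.2013, -0.8912, -0.0155]), 'dist mm', 183, 'turn share about z', -0.0004, 'deg', 0.0)
```

{"op": "carry_out", "data": {
  "motion": ".05 -.223 0 0 0 0 .7;.05 -.223 0 0 0 0 .7;.05 -.223 0 0 0 0 .7;.05 -.222 0 0 0 0 .7;0 0 .1 0 0 0 .7;0 0 0 0 0 0 .7;0 0 0 0 0 0 .7;0 0 0 0 0 0 .7"
}}

```text
time: 15.98
tool_pos: [0.3322, 0.2816, 0.1347]
ee_rot: [3.141, -0.0, 1.569]
wrist_force: [-0.1, 0.4, -0.2]
width: 0.066
finger_force: 0.0
```

```bash
python3 - <<'E'
from circ import *
snap('wrist','w11'); p=readout.get_obs()['tool_pos']; print(p,readout.get_obs()['width'])
print(circ('w11',*proj('w11',[.33,.2815,.03])[0],.03,.022,.2,12)); print(go(.3298,.2815,.008,np.pi/2))
print(circ('w11',*proj('w11',[.33,.2815,.03])[0],.028,.022,.2,12))
E
```

```text
[0.3322 0.2817 0.1348] 0.06571482276900258
(array([0.3305, 0.2815]), 82, 0.00022)
(array([-0.0008, -0.0121,  0.6338]), 'dist mm', 127, 'turn share about z', -0.0008, 'deg', 0.1)
(array([0.3304, 0.2809]), 82, 0.00018)
```

{"op": "carry_out", "data": {
  "motion": "-.001 -.01 .21 0 0 0 .7;0 0 .21 0 0 0 .7;0 0 .21 0 0 0 .7;0 0 0 0 0 0 .7;0 0 0 0 0 0 .7;0 0 0 0 0 0 0;0 0 0 0 0 0 0;0 0 0 0 0 0 0;0 0 0 0 0 0 0;0 0 0 0 0 0 0;0 0 0 0 0 0 0"
}}

```text
time: 17.4
tool_pos: [0.3303, 0.2819, 0.0095]
ee_rot: [3.14, -0.001, 1.57]
wrist_force: [-0.9, 0.3, 6.2]
width: 0.0435
finger_force: 30.0
```

{"op": "carry_out", "data": {
  "motion": "0 0 -.05 0 0 0 0;0 0 -.24 0 0 0 0;0 0 -.24 0 0 0 0;0 0 -.22 0 0 0 0;-.05 .225 0 0 0 0 0;-.05 .225 0 0 0 0 0;-.05 .225 0 0 0 0 0;-.05 .223 0 0 0 0 0;0 0 0 0 0 0 0;0 0 0 0 0 0 0;0 0 0 0 0 0 0"
}}

```text
time: 18.77
tool_pos: [0.5079, 0.2417, 0.1584]
ee_rot: [-3.141, -0.0, 1.571]
wrist_force: [-0.3, 0.2, -1.3]
width: 0.0434
finger_force: 30.0
```

```bash
python3 -c "
from chk import *
chk('12',.0205,.022)"
```

```text
TCP [0.5079 0.2417 0.1584]
scene (array([0.5055, 0.2408]), 64, 0.00067)
side (array([0.5064, 0.2404]), 47, 0.00081)
wrist (array([0.5086, 0.2414]), 90, 0.00018)
```

{"op": "carry_out", "data": {
  "motion": "-.005 .0085 .12 0 0 0 0;0 0 .12 0 0 0 0;0 0 0 0 0 0 0;0 0 0 0 0 0 0;0 0 0 0 0 0 0;0 0 0 0 0 0 0"
}}

```text
time: 19.68
tool_pos: [0.5114, 0.2405, 0.1115]
ee_rot: [3.14, -0.001, 1.57]
wrist_force: [0.3, 0.5, -2.0]
width: 0.0435
finger_force: 30.0
```

```bash
python3 -c "
from chk import *
chk('13',.0205,.022)"
```

```text
TCP [0.5114 0.2405 0.1115]
scene (array([0.509 , 0.2395]), 68, 0.00055)
side (array([0.5095, 0.2398]), 52, 0.00051)
wrist (array([0.5115, 0.2405]), 90, 0.00031)
```

{"op": "carry_out", "data": {
  "motion": "0 -.005 .022 0 0 0 0;0 0 .022 0 0 0 0;0 0 .016 0 0 0 0;0 0 0 0 0 0 0;0 0 0 0 0 0 0;0 0 0 0 0 0 0"
}}

```text
time: 20.58
tool_pos: [0.5098, 0.2403, 0.0983]
ee_rot: [3.141, -0.0, 1.57]
wrist_force: [-0.3, -0.0, -0.5]
width: 0.0435
finger_force: 30.0
```

{"op": "carry_out", "data": {
  "motion": "0 0 .007 0 0 0 0;0 0 0 0 0 0 0;0 0 0 0 0 0 0"
}}

```text
time: 20.95
tool_pos: [0.51, 0.2403, 0.0975]
ee_rot: [3.141, -0.0, 1.57]
wrist_force: [-1.3, -0.8, 2.7]
width: 0.0433
finger_force: 30.0
```

{"op": "carry_out", "data": {
  "motion": "0 0 0 0 0 0 .62;0 0 0 0 0 0 .62;0 0 0 0 0 0 .62;0 0 -.06 0 0 0 .62;0 0 -.2 0 0 0 .62;0 0 -.25 0 0 0 .62;0 0 0 0 0 0 .4;0 0 0 0 0 0 .3"
}}

```text
time: 21.95
tool_pos: [0.5097, 0.2403, 0.1991]
ee_rot: [3.141, -0.0, 1.57]
wrist_force: [0.6, -0.2, -0.2]
width: 0.0417
finger_force: 0.0
```

```bash
python3 - <<'E'
from circ import *
for n in('scene','side','wrist'):
    t=n+'14'; snap(n,t); print(n,'small',circ(t,*proj(t,[.509,.2405,.118])[0],.118,.022,.2,12))
p=readout.get_obs()['tool_pos'];print(p)
print(go(.40,.18,.21,2.24))
E
```

```text
scene small (array([0.508 , 0.2391]), 59, 0.00032)
side small (array([0.5078, 0.2397]), 40, 0.0006)
wrist small (array([0.5103, 0.2401]), 84, 0.00021)
[0.5089 0.2399 0.197 ]
(array([-0.3001, -0.5443, -0.0651]), 'dist mm', 125, 'turn share about z', -0.3199, 'deg', 38.4)
```

{"op": "carry_out", "data": {
  "motion": "-.062 -.147 0 0 0 0 .3;-.062 -.147 0 0 0 0 .3;-.061 -.146 .03 0 0 0 .3;0 0 0 0 0 -.08 .3;0 0 0 0 0 -.08 .3;0 0 0 0 0 -.08 .3;0 0 0 0 0 -.08 .3;0 0 0 0 0 0 .3;0 0 0 0 0 0 .3;0 0 0 0 0 0 .3"
}}

```text
time: 23.35
tool_pos: [0.4216, 0.2033, 0.1926]
ee_rot: [-3.141, -0.0, 2.239]
wrist_force: [0.4, -0.2, -0.6]
width: 0.0282
finger_force: 0.0
```

```bash
python3 - <<'E'
from look import *
t='w15'; snap('wrist',t); o=readout.get_obs(); print(o['tool_pos'],o['ee_rot'],o['width']); p=proj(t,[.421,.203,.056])[0]; print(p)
u,v=int(p[0]-75),int(p[1]-60); print(u,v); crop(t,u,v,u+150,v+115,5,'w15c')
E
```

```text
[0.4217 0.2033 0.1927] [-3.1413 -0.0001  2.2392] 0.028423318202863056
[278.7826 199.1936]
203 139
```

View pics/w15c.png

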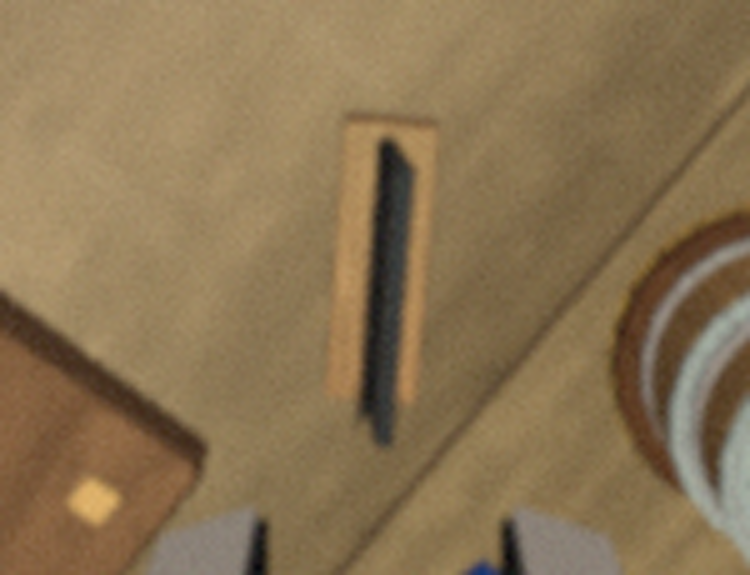

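```bash
cat > sl.py <<'E'
from look import *
C=lambda x,y:('w15',(x+.5)/5+202.5,(y+.5)/5+138.5)
q=np.array([atz(*C(*c),.014) for c in((347,122),(437,127),(415,403),(329,396))])[:,:2]
print(q,q.mean(0),[np.linalg.norm(q[i]-q[i-1]) for i in range(4)])
d=(q[0]+q[1]-q[2]-q[3])/2; yw=np.arctan2(d[1],d[0]); print('length dir',yw)
m=q.mean(0)+.001*np.array([np.sin(yw),-np.cos(yw)]); print('slate',m)
print(go(*m,.0335,yw))
E
python3 sl.py
```

```text
[[0.3955 0.2228]
 [0.4121 0.2345]
 [0.4489 0.1803]
 [0.4319 0.1691]] [0.4221 0.2017] [np.float64(0.06484157610604079), np.float64(0.020293503024732068), np.float64(0.06544122678650709), np.float64(0.020407849354676155)]
length dir 2.167409042841013
slate [0.4229 0.2022]
(array([-0.008 ,  0.0016,  0.7961]), 'dist mm', 159, 'turn share about z', 0.0343, 'deg', -4.1)
```

{"op": "carry_out", "data": {
  "motion": "-.008 .0015 .1 0 0 .034 .3;0 0 .2 0 0 0 .3;0 0 .2 0 0 0 .3;0 0 .15 0 0 0 .3;0 0 .1 0 0 0 .3;0 0 .046 0 0 0 .3;0 0 0 0 0 0 .3;0 0 0 0 0 0 .3"
}}

```text
time: 24.4
tool_pos: [0.4239, 0.2026, 0.0348]
ee_rot: [3.139, 0.001, 2.169]
wrist_force: [-0.2, -0.4, -0.0]
width: 0.0283
finger_force: 0.0
```

{"op": "carry_out", "data": {
  "motion": "0 0 0 0 0 0 0;0 0 0 0 0 0 0;0 0 0 0 0 0 0;0 0 0 0 0 0 0;0 0 0 0 0 0 0;0 0 0 0 0 0 0"
}}

```text
time: 25.15
tool_pos: [0.4222, 0.2015, 0.0347]
ee_rot: [-3.139, 0.0, 2.169]
wrist_force: [-4.1, -1.7, 7.6]
width: 0.004
finger_force: 30.0
```

{"op": "carry_out", "data": {
  "motion": "0 0 0 0 0 0 0;0 0 0 0 0 0 0;0 0 -.05 0 0 0 0;0 0 -.25 0 0 0 0;0 0 -.25 0 0 0 0;0 0 -.2 0 0 0 0;0 0 0 0 0 0 0;0 0 0 0 0 0 0;0 0 0 0 0 0 0"
}}

```text
time: 26.28
tool_pos: [0.4219, 0.2019, 0.1814]
ee_rot: [-3.138, -0.001, 2.169]
wrist_force: [0.2, 0.1, -0.1]
width: 0.0038
finger_force: 30.0
```

```bash
python3 - <<'E'
from look import *
mosaic('16',wr=(180,140),sc=(210,110),si=(230,100)); o=readout.get_obs(); print(o['width'],o['finger_force'])
E
```

```text
26.425 [0.4223 0.202  0.1822] [-3.1389 -0.0008  2.1689] 0.0035638658227762202 [ 0.6952 -0.5209 -0.8305]
0.0035638658227762202 29.980320632457733
```

View pics/m16.png

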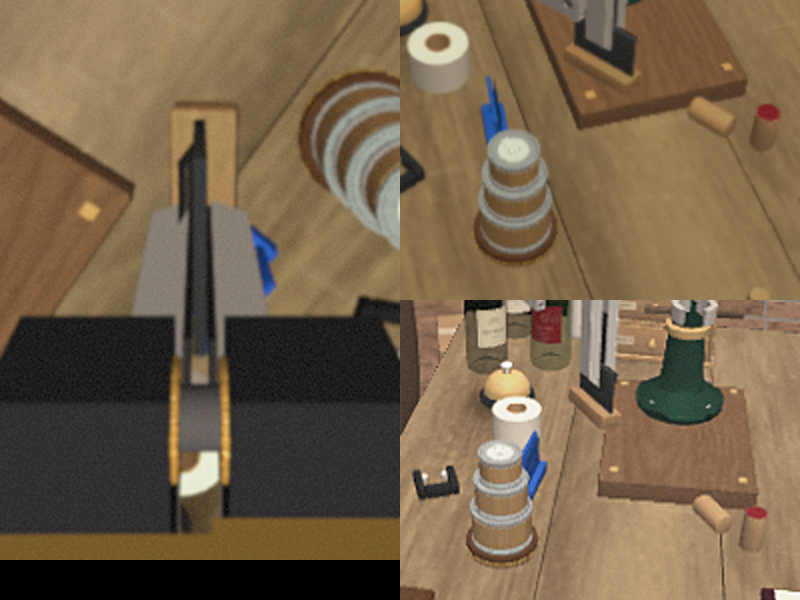

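The slate is held upright and the tower stands straight. In the wrist crop the foot end runs from (172,105) to (238,105). From that I work out the foot's offset from the TCP and the way to the oblong plinth.

```bash
python3 - <<'E'
from look import *
o=readout.get_obs(); p=o['tool_pos']; T=Ro.from_euler('xyz',o['ee_rot']).as_matrix()
for x,y,dz in ((172,109,-.0207),(238,109,-.0207),(172,102,-.0207),(238,102,-.0207),(171,200,-.0207),(237,205,-.0207)):
    X=atz('wrist16',(x+.5)/2+179.5,(y+.5)/2+139.5,p[2]+dz); print((x,y),np.round(1000*(T.T@(X-p)),1))
# oblong plinth from w2 corners (text: 38x78) : threshold fit in several views at z=.014
for t,c in (('w1',(350,128)),('w2',(230,88)),('scene6',(248,294)),('side6',(233,260))):
    im=cv2.GaussianBlur(cv2.imread(f'pics/{t}.png'),(3,3),0).astype(float); c=proj(t,[.5785,.37,.014])[0].astype(int)
    ref=im[c[1]-3:c[1]+4,c[0]-3:c[0]+4].reshape(-1,3).mean(0); m=(np.linalg.norm(im-ref,axis=2)<32).astype(np.uint8)
    n,l=cv2.connectedComponents(cv2.morphologyEx(m,cv2.MORPH_OPEN,np.ones((3,3),np.uint8))); k=max(cv2.findContours((l==l[c[1],c[0]]).astype(np.uint8),0,1)[0],key=cv2.contourArea)
    pts=np.array([atz(t,*q,.014)[:2] for q in k[:,0].astype(float)],np.float32); print(t,cv2.minAreaRect(pts*1000))
E
```

```text
(172, 109) [33.2 -9.  20.8]
(238, 109) [33.2 12.2 20.7]
(172, 102) [35.5 -9.  20.8]
(238, 102) [35.5 12.1 20.7]
(171, 200) [ 1.9 -9.8 20.7]
(237, 205) [ 0.1 12.4 20.7]
w1 ((577.5415649414062, 370.12335205078125), (77.11970520019531, 38.704345703125), 89.40303802490234)
w2 ((580.0967407226562, 369.6360168457031), (76.52777862548828, 37.92323303222656), 89.37216186523438)
scene6 ((577.7693481445312, 373.0213623046875), (80.4082260131836, 38.336814880371094), 88.97766876220703)
side6 ((575.0376586914062, 375.63299560546875), (83.60441589355469, 40.4239387512207), 89.74199676513672)
```

{"op": "carry_out", "data": {
  "motion": "0 0 -.1 0 0 .0714 0;0 0 0 0 0 .0714 0;0 0 0 0 0 .0714 0;0 0 0 0 0 .0714 0;.21 0 0 0 0 0 0;.21 0 0 0 0 0 0;.21 0 0 0 0 0 0;.205 0 0 0 0 0 0;0 .26 0 0 0 0 0;0 .26 0 0 0 0 0;0 .26 0 0 0 0 0;0 0 0 0 0 0 0"
}}

```text
time: 27.92
tool_pos: [0.5814, 0.3679, 0.199]
ee_rot: [-3.137, 0.003, 1.568]
wrist_force: [-0.0, 0.4, -1.1]
width: 0.0038
finger_force: 30.0
```

```bash
python3 - <<'E'
from look import *
o=readout.get_obs(); print(o['tool_pos'],o['ee_rot'],o['width']); print(go(.578,.369,.13,np.pi/2))
E
```

```text
[0.5814 0.3679 0.199 ] [-3.1368  0.0031  1.5676] 0.003769371989149146
(array([ 0.0052, -0.017 ,  0.3448]), 'dist mm', 69, 'turn share about z', -0.0015, 'deg', 0.2)
```

{"op": "carry_out", "data": {
  "motion": ".004 -.014 .2 0 0 -.0015 0;0 0 .2 0 0 0 0;0 0 .2 0 0 0 0;0 0 .07 0 0 0 0;0 0 0 0 0 0 0;0 0 0 0 0 0 0;0 0 0 0 0 0 0;0 0 0 0 0 0 0"
}}

```text
time: 28.92
tool_pos: [0.5769, 0.3704, 0.0712]
ee_rot: [3.139, -0.001, 1.574]
wrist_force: [0.1, -0.6, -1.2]
width: 0.0039
finger_force: 30.0
```

```bash
python3 - <<'E'
from look import *
mosaic('17',wr=(180,70)); 
for n,c in (('scene',(.578,.37)),('side',(.578,.37)),('wrist',(.578,.385))):
    u,v=proj(n+'17',[*c,.03])[0].astype(int); w,h=(66,54) if n!='wrist' else (130,150)
    i=cv2.imread(f'pics/{n}17.png'); v0=max(0,v-h//2); u0=u-w//2; print(n,u0,v0); i=i[v0:v0+h,u0:u0+w]
    f=5.5 if n!='wrist' else 3.2; cv2.imwrite(f'pics/t_{n}.png',cv2.resize(i,None,fx=f,fy=f,interpolation=cv2.INTER_CUBIC))
o=np.zeros((600,800,3),np.uint8)
a=cv2.imread('pics/t_wrist.png');o[:a.shape[0],:a.shape[1]]=a
b=cv2.imread('pics/t_scene.png');o[:b.shape[0],420:420+b.shape[1]]=b
b=cv2.imread('pics/t_side.png');o[300:300+b.shape[0],420:420+b.shape[1]]=b
cv2.imwrite('pics/m17z.png',o)
E
```

```text
29.075 [0.5764 0.3701 0.0701] [ 3.141  -0.0003  1.5739] 0.0035916176140139435 [-0.4189  0.3427 -0.3324]
scene 214 260
side 198 223
wrist 215 137
```

View pics/m17z.png

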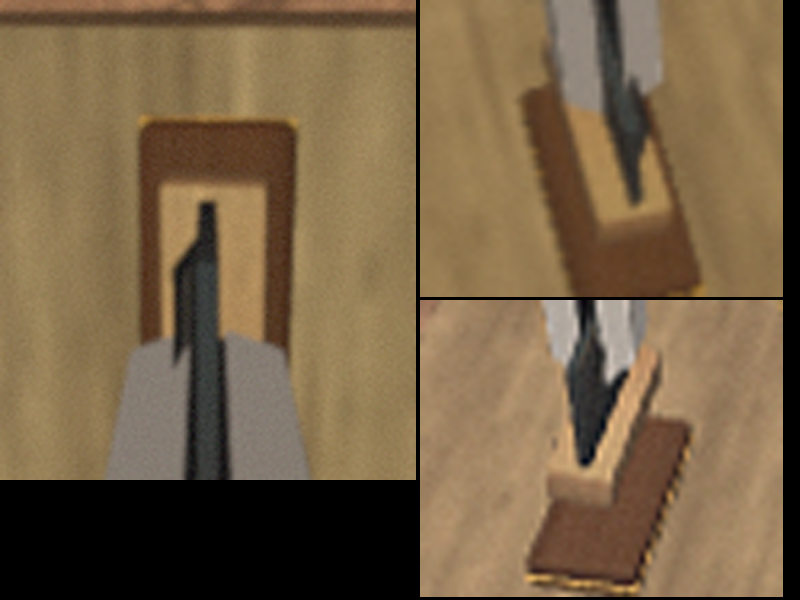

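```bash
python3 - <<'E'
from look import *
C=lambda x,y:('wrist17',(x+.5)/3.2+214.5,(y+.5)/3.2+136.5)
for n,l,z in (('foot end',((159,184),(267,181)),.0494),('foot sides',((162,335),(266,340)),.0494),('plinth end',((140,123),(297,123)),.014),('plinth sides',((141,330),(290,340)),.014)):
    q=np.array([atz(*C(*c),z) for c in l])[:,:2]; print(n,q.tolist(),q.mean(0))
s=lambda x,y:('scene17',(x-419.5)/5.5+213.5,(y+.5)/5.5+259.5)
d=lambda x,y:('side17',(x-419.5)/5.5+197.5,(y-299.5)/5.5+222.5)
# near (+y) end corners: foot top, plinth top
for f,a,b in ((s,((603,228),(672,208)),((570,298),(699,285))),(d,((550,478),(612,485)),((529,570),(637,580)))):
    for n,l,z in(('foot',a,.0494),('plinth',b,.014)):
        q=np.array([atz(*f(*c),z) for c in l])[:,:2]; print(n,q.tolist(),q.mean(0))
E
```

```text
foot end [[0.5673716400087748, 0.40327903615136024], [0.5892736948956243, 0.4039616844229699]] [0.5783 0.4036]
foot sides [[0.5676718497801261, 0.3704447319006899], [0.5897223785501498, 0.3693641380456787]] [0.5787 0.3699]
plinth end [[0.5613933846231299, 0.409564962206711], [0.5982407569172429, 0.40966426662081723]] [0.5798 0.4096]
plinth sides [[0.5608412068082865, 0.35757214168843976], [0.5979857595234711, 0.354996247277353]] [0.5794 0.3563]
foot [[0.5858797107387714, 0.40370382215340306], [0.5654580712882772, 0.4028379202731055]] [0.5757 0.4033]
plinth [[0.5978784970200484, 0.4046040389673632], [0.5605320190719096, 0.4108047447368685]] [0.5792 0.4077]
foot [[0.5848169069719369, 0.40513421291483787], [0.5641926352025641, 0.40512448343369956]] [0.5745 0.4051]
plinth [[0.5937291521139417, 0.41314061005541136], [0.557336216681517, 0.41182175871481025]] [0.5755 0.4125]
```

{"op": "carry_out", "data": {
  "motion": "0 .0075 .04 0 0 .007 0;0 0 .035 0 0 0 0;0 0 .02 0 0 0 0;0 0 0 0 0 0 0;0 0 0 0 0 0 0;0 0 0 0 0 0 0"
}}

```text
time: 29.82
tool_pos: [0.5778, 0.3702, 0.0511]
ee_rot: [3.141, -0.0, 1.559]
wrist_force: [0.3, -0.4, -0.3]
width: 0.004
finger_force: 30.0
```

{"op": "carry_out", "data": {
  "motion": "0 0 .008 0 0 0 0;0 0 0 0 0 0 0;0 0 0 0 0 0 0"
}}

```text
time: 30.2
tool_pos: [0.5777, 0.3701, 0.0491]
ee_rot: [-3.142, -0.0, 1.559]
wrist_force: [-0.3, -0.4, -1.0]
width: 0.0039
finger_force: 30.0
```

{"op": "carry_out", "data": {
  "motion": "0 0 .005 0 0 0 0;0 0 0 0 0 0 0;0 0 0 0 0 0 0"
}}

```text
time: 30.58
tool_pos: [0.5778, 0.3701, 0.0489]
ee_rot: [3.141, -0.0, 1.559]
wrist_force: [-1.1, -1.4, 3.9]
width: 0.0039
finger_force: 30.0
```

Contact. I release, rise and check.

{"op": "carry_out", "data": {
  "motion": "0 0 0 0 0 0 .25;0 0 0 0 0 0 .25;0 0 0 0 0 0 .25;0 0 -.1 0 0 0 .25;0 0 -.25 0 0 0 .25;0 0 -.25 0 0 0 .25;.25 0 0 0 0 0 .25;0 0 0 0 0 0 .25;0 0 0 0 0 0 .25"
}}

```text
time: 31.7
tool_pos: [0.5782, 0.4198, 0.1683]
ee_rot: [3.141, 0.001, 1.56]
wrist_force: [0.7, -0.1, 0.4]
width: 0.0236
finger_force: 0.0
```

```bash
python3 - <<'E'
from circ import *
for n in('scene','side','wrist'): snap(n,n+'18')
print(readout.get_obs()['tool_pos'],readout.get_obs()['time'])
def rect(t,m,c,z,box):
    l=cv2.connectedComponents(cv2.morphologyEx(m.astype(np.uint8),cv2.MORPH_CLOSE,np.ones(box,np.uint8)))[1]
    k=max(cv2.findContours((l==l[c[1],c[0]]).astype(np.uint8),0,1)[0],key=cv2.contourArea)
    pts=np.array([atz(t,*q,z)[:2] for q in k[:,0].astype(float)],np.float32); return cv2.minAreaRect(pts*1000)
t='wrist18'; im=cv2.GaussianBlur(cv2.imread('pics/wrist18.png'),(3,3),0).astype(float)
def col(x,y,z): u,v=proj(t,[x,y,z])[0].astype(int); return (u,v),im[v,u]
print('plinth colours',col(.5645,.37,.014),col(.579,.405,.014),'foot',col(.571,.385,.028),col(.587,.385,.028),'table',col(.53,.37,0))
# straight line profiles across x, on rows y: print edges (x at z=.014 and z=.028)
for y in (.345,.36,.38,.395):
    for z,xs in ((.014,np.linspace(.545,.61,131)),(.028,np.linspace(.56,.596,145))):
        q=proj(t,np.c_[xs,np.full(len(xs),y),np.full(len(xs),z)]); s=np.stack([map_coordinates(im[...,i],[q[:,1],q[:,0]],order=1) for i in range(3)],1)
        e=np.linalg.norm(s[6:]-s[:-6],axis=1); h=len(e)//3; a,b=e[:h].argmax(),len(e)-h+e[-h:].argmax(); print(y,z,round(xs[a+3],4),round(xs[b+3],4),'mid',round((xs[a+3]+xs[b+3])/2,4),round(e[a]),round(e[b]))
for z,ys in ((.014,np.linspace(.32,.42,201)),(.028,np.linspace(.33,.41,201))):
  for x in (.569,.589):
    q=proj(t,np.c_[np.full(201,x),ys,np.full(201,z)]); s=np.stack([map_coordinates(im[...,i],[q[:,1],q[:,0]],order=1) for i in range(3)],1)
    e=np.linalg.norm(s[6:]-s[:-6],axis=1); a,b=e[:50].argmax(),145+e[145:].argmax(); print('y',x,z,ys[a+3],ys[b+3],'mid',(ys[a+3]+ys[b+3])/2,round(e[a]),round(e[b]))
for n in('scene','side'): t2=n+'18'; print(n,'small',circ(t2,*proj(t2,[.509,.2405,.118])[0],.118,.022,.2,12))
E
```

```text
[0.5783 0.419  0.168 ] 31.85
plinth colours ((np.int64(267), np.int64(237)), array([37., 59., 91.])) ((np.int64(280), np.int64(207)), array([35., 59., 91.])) foot ((np.int64(272), np.int64(229)), array([ 74., 113., 146.])) ((np.int64(287), np.int64(229)), array([ 67.,  96., 116.])) table ((np.int64(238), np.int64(233)), array([ 92., 134., 157.]))
0.345 0.014 0.5495 0.605 mid 0.5772 128 128
0.345 0.028 0.569 0.586 mid 0.5775 55 64
0.36 0.014 0.552 0.6035 mid 0.5778 123 112
0.36 0.028 0.5695 0.5863 mid 0.5779 56 71
0.38 0.014 0.561 0.598 mid 0.5795 65 108
0.38 0.028 0.5698 0.5863 mid 0.578 60 68
0.395 0.014 0.5605 0.5925 mid 0.5765 68 99
0.395 0.028 0.5698 0.5912 mid 0.5805 57 61
y 0.569 0.014 0.333 0.412 mid 0.3725 24 64
y 0.589 0.014 0.3305 0.4115 mid 0.371 19 82
y 0.569 0.028 0.34 0.4028 mid 0.3714 31 19
y 0.589 0.028 0.3376 0.4032 mid 0.3704 15 64
scene small (array([0.5119, 0.2369]), 45, 0.00133)
side small (array([0.5078, 0.2397]), 40, 0.00057)
```

```bash
python3 - <<'E'
from circ import *
a=[cv2.imread(f'pics/side{k}.png').astype(int) for k in('0','18')]
for n,X in(('foil',[.60,.146,.01]),('stopper',[.3465,.404,.02]),('blue',[.495,.128,.02])):
    u,v=proj('side0',X)[0].astype(int); print(n,np.abs(a[0]-a[1])[v-14:v+14,u-14:u+14].mean())
t='wrist18'; print('small wrist',circ(t,*proj(t,[.51,.24,.118])[0],.118,.022,.2,12),readout.get_obs()['wrist_force'])
E
```

```text
foil 3.689625850340136
stopper 3.5225340136054424
blue 22.056122448979593
small wrist ('few', 11) [ 0.4091 -0.3965  0.2167]
```

```bash
python3 -c "
from bench import robot
print(robot.close_job())"
```

```text
the job is handed in; nothing more can be done
None
```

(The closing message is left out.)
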